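# Fetch the hatching egg from behind the jars

### The job

The egg in the black holder behind the two jars on the wooden tray is about to hatch: first stand both jars out of the way on the green-grey mat, without moving the egg, then take the egg and set it down upright on the yellow spot in the middle of the white tub, and then put each jar back on the middle of the pad of its own lid's colour. Set everything down gently without dropping or tipping it, and leave the spray bottle, the hygrometer and the candling lamp where they are.

Things in the scene. Friction and masses are not known exactly. Their poses are not given: they have to be found in the camera images.
- jar_red_c (a point): Upright round jar, red lid, translucent sides, white egg inside (closed, rigid): 46 mm across, lid (top 15 mm) flush, 90 mm tall, about 0.2 kg. Point on its axis half-way up, 45 mm above its foot; z is its axis. Starts on the red pad. Beside the egg, grip it with the fingers closing square to the line joining the two jars; gripping about 23 mm above this point keeps the gripper body off the lid.
- jar_blue_c (a point): Upright round jar, blue lid, translucent sides, white egg inside (closed, rigid): 46 mm across, lid (top 15 mm) flush, 90 mm tall, about 0.2 kg. Point on its axis half-way up, 45 mm above its foot; z is its axis. Starts on the blue pad. Beside the egg, grip it with the fingers closing square to the line joining the two jars; gripping about 23 mm above this point keeps the gripper body off the lid.
- egg_c (a point): Cream egg fixed in a round black holder (one piece): holder 44 mm across, 34 mm high; dome to 55 mm; 0.13 kg. Point on its axis 27.5 mm above its foot: grip the holder at or just below it. z is up. Starts on the tray floor (8 mm above the counter), 30 mm behind the jars' line, midway between them, too close for a gripper until they are gone. The tray's rim is 18 mm high, 68 mm or more from its axis.
- pad_red: Flat round red pad, 68 mm across, 3 mm thick, fixed on the floor of the tray: the home of the red-lidded jar. Origin at the centre of its underside, so the jar's foot stands 3 mm above the origin. The two pads' centres are 104 mm apart; which is on the left varies.
- pad_blue: Flat round blue pad, 68 mm across, 3 mm thick, fixed on the floor of the tray: the home of the blue-lidded jar. Origin at the centre of its underside, so the jar's foot stands 3 mm above the origin. The two pads' centres are 104 mm apart; which is on the left varies.
- mat: Green-grey rectangular mat fixed flat on the counter, 240 mm along its own x, 130 mm along its own y, 3 mm thick: the side area, room for two jars side by side along x. Origin at the centre of its underside. It lies to the left or to the right of the tray.
- nest (a point): Centre of the yellow spot (64 mm across) on the inner floor of the white open hatching tub, 3 mm above the counter; the egg's foot goes here. The tub is fixed, 150 mm square outside, walls 3 mm thick and 25 mm high; its sides run along this frame's x and y. It lies on the other side of the tray from the mat.
- spray: Bystander: white spray bottle with a green head, 66 mm across, 193 mm tall, origin under its centre.
- hygrometer: Bystander: flat white digital hygrometer with a display, 50 x 75 x 18 mm, lying beyond the tray, origin under its centre.
- candler: Bystander: upright candling lamp (a small metal torch on a black foot), 42 mm across, 102 mm tall, origin under its centre.

How it is judged:
By the outcome, as a careful person would: the job done as asked, in the order asked, and still so for the second after the job is handed in, with the robot touching nothing.
It also fails if it takes over 128 s, if anything falls off the work surface, if the arm or the gripper's body presses on something with over 40 N, if the wrist force passes 120 N, or if a joint passes its speed limit or range.

### The arm

A 6-joint arm with a two-finger parallel gripper is mounted at the origin on the work surface. World frame = base frame: x ahead of the robot, y to its left, z up, the work surface at z = 0. Lengths are in mm, angles in rad, forces in N, time in s.
With the tool pointing down it reaches from about 275 to 1000 mm from the base axis. Payload 8.4 kg.
Tool frame: the origin (TCP) lies on the centre line of the jaws, within the pads' length; the fingertips stand 25 mm ahead of it and the grasp point (between the pads) lies 6 mm ahead of it; z points along the fingers, x is the direction in which the jaws open and shut, and the axes are right-handed (so a half turn about z gives the same grasp; the last joint's range is limited). The gripper opens to 85 mm and grips with 20 to 120 N. Pads are 22 mm wide; open, the fingers measure 114 mm over their backs; the gripper's body (76 mm by 85 mm) begins 54 mm behind the grasp point. The pads swing forward as they close: fully open they stand 13 mm farther back than shut.
Start: joints at [1.292, 0.353, 1.633, -0, 1.155, -0.002], TCP at [170.798, 601.212, 256.281] pointing down, gripper open.
Joint ranges: [-2.63, 2.63], [-0.92, 2.1], [0.06, 2.66], [-1.3, 4.44], [0, 2.69], [-3.02, 3.02]. Speed limits (rad/s): [2.22, 2.22, 2.79, 3.14, 3.14, 3.14].

### API

Orientations are given as [roll, pitch, yaw] about the fixed x, y, z axes, in that order (R = Rz(yaw) Ry(pitch) Rx(roll)).
In Python, from rig import r gives the robot as it stands. The module is installed in compiled form; this text tells all that it offers.
- The arm moves only by the tool jog_arm, never from a script. Its argument "deltas" is a list of rows, each an object with "gripper": the gripper command: -1 is fully open, 1 is shut, values between are in proportion; "translation": the shift along the world's x, y, z in units of 10 cm (1.0 is 10 cm), a list of three; "dr": the turn, a rotation vector about the world's x, y, z in units of pi/2 rad (1.0 is pi/2 rad), a list of three. In form: [{"gripper": gripper, "translation": [x, y, z], "dr": [wx, wy, wz]}, ...]. A call has 1 to 12 rows; each row shifts and turns the commanded pose from where the row before left it; what a row does not reach is not made up. A row lasts 1/12 s, in which the tool goes at most 41.7 mm and 7.16 degrees, less where a joint would pass 70% of its speed; a pose out of reach is approached as far as the arm can. A call with a number of a shift or a turn outside -1 to 1 is refused whole. A call with a gripper value outside its range is refused whole. The fingers move at their own pace and stop on an object; "squeeze" is the grip in N (left out, the last holds). Time passes only in rows, so rows that do not move let the fingers close. It gives the time, the measured TCP pose, the force and the opening at its end, in the units of the state.
- r.sense(): the state, without advancing time (a new reading comes with each control period).
- r.grab_frame(name): name is "scene" or "top" or "wrist"; returns the picture (420x560x3 uint8, blue, green, red); there is no depth.
- r.calibration(name): a dict with "mtx" (3x3 intrinsics, pixels), "world_from_camera" (4x4, takes a point from camera to world coordinates). Camera axes: x right, y down, z forward; pixel columns grow to the right and rows downward; lengths in mm; the calibration is good to about 2 mm. A picture is of the moment at which its call begins: read the wrist's pose just before it. calibration takes no time and is no camera call; for the wrist camera it gives the pose at the moment of the call.
- r.sign_off(): hands the job in, once; it reports no verdict.
The state is a dict: "clock": time; "qpos": joint angles; "qvel": joint speeds; "joint_efforts": joint torques, N m; "eef_pos": TCP position; "tcp_rot": TCP orientation; "contact_force": force on the tool from outside, world axes, zero at the start; "wrist_torque": the same for the moment, N m; "opening": opening from 0.0 (shut) to 1.0 (fully open).
Only numpy, scipy, OpenCV 4.12 (cv2) and the standard library are available. Lean on these libraries where they do the work, as an engineer would, in place of code of your own. Each camera call takes 0.05 s, during which the arm holds its last target. There are 200 camera calls.

## Working session

There is one attempt and no reset: what is moved stays moved. The work goes in short steps, Python scripts to look and compute and a tool call to move; the robot and the scene stay as the last step left them, time stands still between calls to the robot, and variables do not carry over. Pictures are saved under pics/ and viewed, about 12 in all and at most 16, crops included, and the job is handed in when it is done.

Besides the shell and the picture viewer there is one more tool, called by a JSON object that holds its "fn" and its "kwargs". jog_arm: Moves the arm, as the interface text tells. Shifts and turns lie within -1 to 1; 1 stands for 10 cm of shift or pi/2 rad of turn. Its arguments: {"type":"object","properties":{"deltas":{"type":"array"},"squeeze":{"type":"number"}},"required":["deltas"]}

```bash
mkdir -p pics; cat > h.py <<'E'
from rig import r
import numpy as np, cv2
def px(name,u,v,z,cal=None):
    c=cal or r.calibration(name); K=np.array(c["mtx"]);T=np.array(c["world_from_camera"])
    d=T[:3,:3]@np.linalg.solve(K,[u,v,1.]); o=T[:3,3]
    return o+d*(z-o[2])/d[2]
def proj(name,p,cal=None):
    c=cal or r.calibration(name); K=np.array(c["mtx"]);T=np.linalg.inv(np.array(c["world_from_camera"]))
    q=K@(T[:3,:3]@np.array(p,float)+T[:3,3]); return q[:2]/q[2]
E
python3 - <<'E'
from h import *
s=r.sense();print(s)
for n in("scene","top"):
    cv2.imwrite(f"pics/{n}0.png",r.grab_frame(n)); print(n,r.calibration(n))
E
```

```text
{'clock': 0.0, 'qpos': array([ 1.29158624e+00,  3.53635742e-01,  1.63416420e+00, -4.50010032e-06,
        1.15520806e+00, -2.41289644e-03]), 'qvel': array([ 8.35392207e-06,  1.10129718e-03,  4.69960982e-04, -2.31560984e-05,
       -2.01328266e-03, -8.58723057e-04]), 'joint_efforts': array([ 5.69257827e-04, -6.05234742e+01, -3.42077637e+01,  4.01071031e-05,
        9.05907626e-03, -6.64154129e-06]), 'eef_pos': array([170.67963838, 600.76432882, 255.55654577]), 'tcp_rot': array([3.14159195e+00, 1.41535700e-03, 1.29400095e+00]), 'contact_force': array([ 0.92347941,  0.62732956, -0.64866141]), 'wrist_torque': array([ 0.05469889, -0.01837748,  0.01380214]), 'opening': 0.9980129468703313}
scene {'mtx': array([[453.00490114,   0.        , 282.13501879],
       [  0.        , 453.00490114, 205.30052144],
       [  0.        ,   0.        ,   1.        ]]), 'world_from_camera': array([[ 8.43180084e-01,  3.63397511e-01, -3.96219124e-01,
         1.10898703e+03],
       [ 5.37615719e-01, -5.64309556e-01,  6.26517408e-01,
        -7.42149582e+02],
       [ 4.08462875e-03, -7.41280631e-01, -6.71182794e-01,
         9.13048546e+02],
       [ 0.00000000e+00,  0.00000000e+00,  0.00000000e+00,
         1.00000000e+00]])}
top {'mtx': array([[479.45284738,   0.        , 282.1175013 ],
       [  0.        , 479.45284738, 209.73072713],
       [  0.        ,   0.        ,   1.        ]]), 'world_from_camera': array([[-4.68694178e-03, -9.88198771e-01,  1.53105262e-01,
         4.42484578e+02],
       [-9.99983771e-01,  5.12756419e-03,  2.48317341e-03,
         2.38120068e+01],
       [-3.23892597e-03, -1.53091139e-01, -9.88206766e-01,
         1.10242902e+03],
       [ 0.00000000e+00,  0.00000000e+00,  0.00000000e+00,
         1.00000000e+00]])}
```

View pics/top0.png

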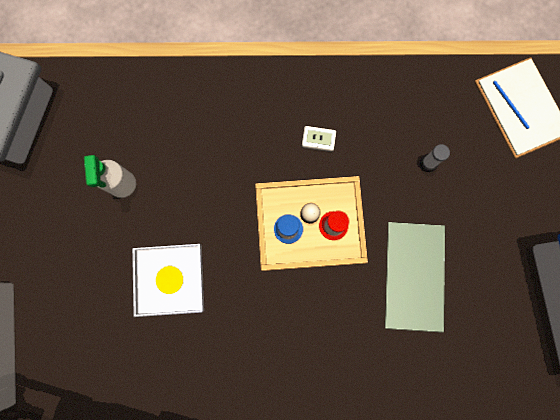

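View pics/scene0.png

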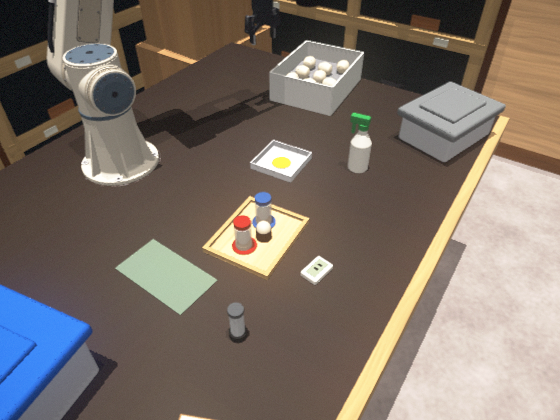

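Top view: tray at about (311,223), blue jar lid (289,228), red lid (337,222), egg (311,213), mat (415,277), yellow spot (169,279), lamp (435,158), hygrometer (319,138), spray (115,178).

```bash
python3 - <<'E'
from h import *
im=cv2.imread("pics/top0.png")
a=cv2.resize(im[170:280,245:385],None,fx=5.5,fy=5.5,interpolation=cv2.INTER_CUBIC)
cv2.imwrite("pics/c1.png",a)
h=cv2.cvtColor(im,cv2.COLOR_BGR2HSV).astype(int)
H,S,V=h[...,0],h[...,1],h[...,2]
m={'yellow':(abs(H-27)<5)&(S>200),'mat':(H>40)&(H<80)&(S>20)&(S<90)&(V>120)}
for k,x in m.items():
    n,l,st,c=cv2.connectedComponentsWithStats(x.astype(np.uint8));i=1+st[1:,4].argmax();print(k,st[i],c[i],px("top",*c[i],3))
    if k=='mat':
        b=cv2.boxPoints(cv2.minAreaRect(np.argwhere(l==i)[:,::-1].astype(np.float32)));P=[px("top",*q,3)[:2].round() for q in b];print(P)
for n,u,v,z in [('spray',112,178,100),('lamp',441,153,102),('hyg',319,138,18)]+[('tub',134,248,25),('tub',200,244,25),('tub',202,312,25),('tub',135,316,25)]:print(n,px("top",u,v,z).round())
E
```

```text
yellow [156 266  27  28 590] [168.96949153 279.63559322] [453.51481774 284.27551221   3.        ]
mat [ 385  222   60  110 4883] [416.32234282 276.30841696] [ 458.33910249 -277.29101536    3.        ]
[array([ 341., -201.]), array([ 583., -217.]), array([ 579., -351.]), array([ 337., -331.])]
spray [668. 390. 100.]
lamp [ 719. -316.  102.]
hyg [780. -61.  18.]
tub [524. 360.  25.]
tub [532. 212.  25.]
tub [382. 204.  25.]
tub [374. 351.  25.]
```

View pics/c1.png

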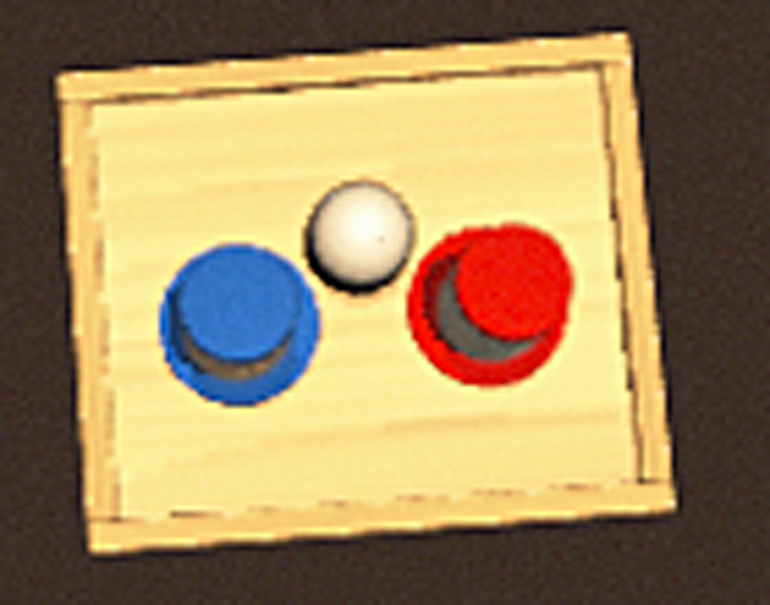

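Crop shows blue pad centre (240,324), red pad (488,306), blue lid top (239,302), red lid top (515,281), egg dome (360,237), in crop pixels.

```bash
python3 - <<'E'
from h import *
f=lambda u,v,z:px("top",(u+.5)/5.5+244.5,(v+.5)/5.5+169.5,z).round(1)
pb,pr=f(240,324,11),f(488,306,11); jb,jr=f(239,302,101),f(515,281,101); e=f(360,237,45)
print(pb,pr,np.linalg.norm(pb-pr),jb,jr,np.linalg.norm(jb-jr),e)
for q in[(58,75),(630,35),(675,508),(90,550)]:print(f(*q,18))
d=pb-pr;print("line angle",np.arctan2(d[1],d[0]), "mid",(pb+pr)/2)
print(r.calibration("wrist")["world_from_camera"].round(3), r.calibration("wrist")["mtx"])
E
```

```text
[568.   12.8  11. ] [575.  -90.6  11. ] 103.6366730457901 [566.1  14.  101. ] [573.7 -91.7 101. ] 105.97287388761333 [599.3 -35.8  45. ]
[672.7  88.5  18. ]
[ 688.6 -152.    18. ]
[ 490.6 -164.6   18. ]
[474.7  74.7  18. ]
line angle 1.638391447847694 mid [571.5 -38.9  11. ]
[[ 2.72000e-01  9.20000e-01  2.82000e-01  9.79610e+01]
 [ 9.62000e-01 -2.60000e-01 -8.10000e-02  6.21350e+02]
 [-1.00000e-03  2.94000e-01 -9.56000e-01  3.74541e+02]
 [ 0.00000e+00  0.00000e+00  0.00000e+00  1.00000e+00]] [[289.09389715   0.         276.65509623]
 [  0.         289.09389715 213.23437427]
 [  0.           0.           1.        ]]
```

{"fn": "jog_arm", "kwargs": {"deltas": [{"gripper": -1, "translation": [0.168, -0.288, -0.023], "dr": [0, 0, -0.0325]}, {"gripper": -1, "translation": [0.168, -0.288, -0.023], "dr": [0, 0, -0.0325]}, {"gripper": -1, "translation": [0.168, -0.288, -0.023], "dr": [0, 0, -0.0325]}, {"gripper": -1, "translation": [0.168, -0.288, -0.023], "dr": [0, 0, -0.0325]}, {"gripper": -1, "translation": [0.168, -0.288, -0.023], "dr": [0, 0, -0.0325]}, {"gripper": -1, "translation": [0.168, -0.288, -0.023], "dr": [0, 0, -0.0325]}, {"gripper": -1, "translation": [0.168, -0.288, -0.023], "dr": [0, 0, -0.0325]}, {"gripper": -1, "translation": [0.168, -0.288, -0.023], "dr": [0, 0, -0.0325]}, {"gripper": -1, "translation": [0.168, -0.288, -0.023], "dr": [0, 0, -0.0325]}, {"gripper": -1, "translation": [0.168, -0.288, -0.023], "dr": [0, 0, -0.0325]}, {"gripper": -1, "translation": [0.168, -0.288, -0.023], "dr": [0, 0, -0.0325]}, {"gripper": -1, "translation": [0.168, -0.288, -0.023], "dr": [0, 0, -0.0325]}], "squeeze": 40}}

```text
clock: 1.1
eef_pos: [372.7, 254.0, 228.5]
tcp_rot: [-3.142, 0.0, 0.679]
contact_force: [0.4, -0.8, 0.3]
opening: 1.0
```

{"fn": "jog_arm", "kwargs": {"deltas": [{"gripper": -1, "translation": [0.168, -0.288, -0.023], "dr": [0, 0, -0.0325]}, {"gripper": -1, "translation": [0.168, -0.288, -0.023], "dr": [0, 0, -0.0325]}, {"gripper": -1, "translation": [0.168, -0.288, -0.023], "dr": [0, 0, -0.0325]}, {"gripper": -1, "translation": [0.168, -0.288, -0.023], "dr": [0, 0, -0.0325]}, {"gripper": -1, "translation": [0.168, -0.288, -0.023], "dr": [0, 0, -0.0325]}, {"gripper": -1, "translation": [0.168, -0.288, -0.023], "dr": [0, 0, -0.0325]}, {"gripper": -1, "translation": [0.168, -0.288, -0.023], "dr": [0, 0, -0.0325]}, {"gripper": -1, "translation": [0.168, -0.288, -0.023], "dr": [0, 0, -0.0325]}, {"gripper": -1, "translation": [0.168, -0.288, -0.023], "dr": [0, 0, -0.0325]}, {"gripper": -1, "translation": [0.168, -0.288, -0.023], "dr": [0, 0, -0.0325]}, {"gripper": -1, "translation": [0.168, -0.288, -0.023], "dr": [0, 0, -0.0325]}, {"gripper": -1, "translation": [0.168, -0.288, -0.023], "dr": [0, 0, -0.0325]}]}}

```text
clock: 2.1
eef_pos: [574.3, -91.6, 200.6]
tcp_rot: [-3.141, 0.001, 0.066]
contact_force: [0.7, 0.3, 0.7]
opening: 0.994
```

{"fn": "jog_arm", "kwargs": {"deltas": [{"gripper": -1, "translation": [0, 0, 0], "dr": [0, 0, 0]}, {"gripper": -1, "translation": [0, 0, 0], "dr": [0, 0, 0]}, {"gripper": -1, "translation": [0, 0, 0], "dr": [0, 0, 0]}]}}

```text
clock: 2.35
eef_pos: [573.3, -89.8, 200.5]
tcp_rot: [-3.141, 0.001, 0.069]
contact_force: [-0.2, 0.6, 0.1]
opening: 0.998
```

```bash
python3 - <<'E'
from h import *
c=r.calibration("wrist");im=r.grab_frame("wrist");s=r.sense();print(s["eef_pos"],s["tcp_rot"],s["contact_force"])
np.savez("pics/w1.npz",m=c["mtx"],T=c["world_from_camera"])
cv2.imwrite("pics/w1.png",im)
for n,p in dict(jr=[573.7,-91.5,101],jb=[566.5,13.5,101],pr=[575,-90.6,11],pb=[568,12.8,11],egg=[601,-36.5,63]).items():print(n,proj("wrist",p,c))
E
```

```text
[573.24417265 -89.3685763  200.71939891] [-3.14105721e+00  1.19497903e-03  6.93839961e-02] [ 0.05111142  0.30442101 -0.77829754]
jr [277.8327421  224.63083319]
jb [278.15791151  81.32478062]
pr [279.02738159 196.70268753]
pb [279.46920189  95.06800031]
egg [313.49378672 152.83601772]
```

View pics/w1.png

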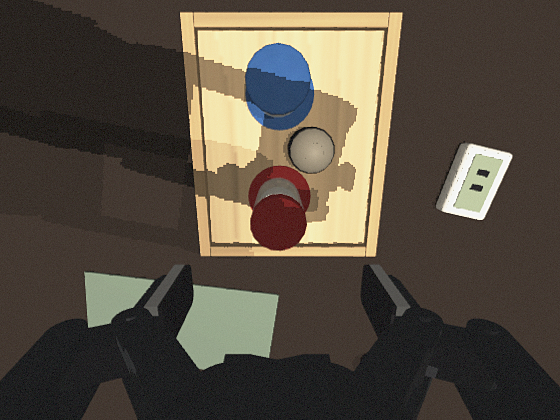

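Wrist view confirms: red lid at (278,222), blue lid (279,80), egg (312,150), each within 2–3 px of prediction. Descend and grip the red jar.

{"fn": "jog_arm", "kwargs": {"deltas": [{"gripper": -1, "translation": [0.01, -0.01, -0.15], "dr": [0, 0, 0]}, {"gripper": -1, "translation": [0, 0, -0.2], "dr": [0, 0, 0]}, {"gripper": -1, "translation": [0, 0, -0.2], "dr": [0, 0, 0]}, {"gripper": -1, "translation": [0, 0, -0.2], "dr": [0, 0, 0]}, {"gripper": -1, "translation": [0, 0, -0.2], "dr": [0, 0, 0]}, {"gripper": -1, "translation": [0, 0, -0.15], "dr": [0, 0, 0]}, {"gripper": -1, "translation": [0, 0, -0.05], "dr": [0, 0, 0]}, {"gripper": -1, "translation": [0, 0, 0], "dr": [0, 0, 0]}, {"gripper": -1, "translation": [0, 0, 0], "dr": [0, 0, 0]}]}}

```text
clock: 3.15
eef_pos: [575.1, -90.4, 86.7]
tcp_rot: [3.142, -0.0, 0.07]
contact_force: [-0.7, -0.1, 0.5]
opening: 1.001
```

{"fn": "jog_arm", "kwargs": {"deltas": [{"gripper": -0.4, "translation": [0, 0, 0], "dr": [0, 0, 0]}, {"gripper": -0.2, "translation": [0, 0, 0], "dr": [0, 0, 0]}, {"gripper": -0.1, "translation": [0, 0, 0], "dr": [0, 0, 0]}, {"gripper": 0.0, "translation": [0, 0, 0], "dr": [0, 0, 0]}, {"gripper": 0.2, "translation": [0, 0, 0], "dr": [0, 0, 0]}, {"gripper": 0.5, "translation": [0, 0, 0], "dr": [0, 0, 0]}, {"gripper": 1, "translation": [0, 0, 0], "dr": [0, 0, 0]}, {"gripper": 1, "translation": [0, 0, 0], "dr": [0, 0, 0]}, {"gripper": 1, "translation": [0, 0, 0], "dr": [0, 0, 0]}, {"gripper": 1, "translation": [0, 0, 0], "dr": [0, 0, 0]}], "squeeze": 40}}

```text
clock: 3.98
eef_pos: [575.3, -91.1, 87.0]
tcp_rot: [3.141, -0.001, 0.069]
contact_force: [-0.4, 0.5, 5.4]
opening: 0.526
```

{"fn": "jog_arm", "kwargs": {"deltas": [{"gripper": 1, "translation": [0, 0, 0.05], "dr": [0, 0, 0]}, {"gripper": 1, "translation": [0, 0, 0.15], "dr": [0, 0, 0]}, {"gripper": 1, "translation": [0, 0, 0.2], "dr": [0, 0, 0]}, {"gripper": 1, "translation": [0, 0, 0.2], "dr": [0, 0, 0]}, {"gripper": 1, "translation": [0, 0, 0.1], "dr": [0, 0, 0]}, {"gripper": 1, "translation": [-0.02, -0.1, 0], "dr": [0, 0, 0]}, {"gripper": 1, "translation": [-0.05, -0.2, 0], "dr": [0, 0, 0]}, {"gripper": 1, "translation": [-0.08, -0.3, 0], "dr": [0, 0, 0]}, {"gripper": 1, "translation": [-0.1, -0.3, 0], "dr": [0, 0, 0]}, {"gripper": 1, "translation": [-0.1, -0.3, 0], "dr": [0, 0, 0]}, {"gripper": 1, "translation": [-0.1, -0.3, 0], "dr": [0, 0, 0]}, {"gripper": 1, "translation": [-0.06, -0.2, 0], "dr": [0, 0, 0]}]}}

```text
clock: 4.98
eef_pos: [522.0, -263.6, 154.8]
tcp_rot: [-3.141, 0.002, 0.068]
contact_force: [0.0, 0.3, -2.9]
opening: 0.53
```

{"fn": "jog_arm", "kwargs": {"deltas": [{"gripper": 1, "translation": [-0.04, -0.12, 0], "dr": [0, 0, 0]}, {"gripper": 1, "translation": [0, -0.06, 0], "dr": [0, 0, 0]}, {"gripper": 1, "translation": [0, 0, -0.1], "dr": [0, 0, 0]}, {"gripper": 1, "translation": [0, 0, -0.2], "dr": [0, 0, 0]}, {"gripper": 1, "translation": [0, 0, -0.2], "dr": [0, 0, 0]}, {"gripper": 1, "translation": [0, 0, -0.12], "dr": [0, 0, 0]}, {"gripper": 1, "translation": [0, 0, -0.08], "dr": [0, 0, 0]}, {"gripper": 1, "translation": [0, 0, -0.03], "dr": [0, 0, 0]}, {"gripper": 1, "translation": [0, 0, 0], "dr": [0, 0, 0]}, {"gripper": 1, "translation": [0, 0, 0], "dr": [0, 0, 0]}]}}

```text
clock: 5.82
eef_pos: [520.5, -278.9, 83.5]
tcp_rot: [3.141, -0.001, 0.069]
contact_force: [0.4, 0.1, -3.3]
opening: 0.53
```

{"fn": "jog_arm", "kwargs": {"deltas": [{"gripper": 1, "translation": [0, 0, -0.01], "dr": [0, 0, 0]}, {"gripper": 1, "translation": [0, 0, -0.01], "dr": [0, 0, 0]}, {"gripper": 1, "translation": [0, 0, -0.01], "dr": [0, 0, 0]}, {"gripper": 1, "translation": [0, 0, 0], "dr": [0, 0, 0]}]}}

```text
clock: 6.15
eef_pos: [520.1, -279.1, 80.3]
tcp_rot: [3.141, -0.0, 0.069]
contact_force: [-0.8, -0.5, -2.1]
opening: 0.531
```

{"fn": "jog_arm", "kwargs": {"deltas": [{"gripper": 1, "translation": [0, 0, -0.01], "dr": [0, 0, 0]}, {"gripper": 1, "translation": [0, 0, 0], "dr": [0, 0, 0]}, {"gripper": 1, "translation": [0, 0, 0], "dr": [0, 0, 0]}]}}

```text
clock: 6.4
eef_pos: [520.0, -279.0, 79.1]
tcp_rot: [3.142, -0.0, 0.069]
contact_force: [-1.2, -0.6, -2.4]
opening: 0.527
```

{"fn": "jog_arm", "kwargs": {"deltas": [{"gripper": 1, "translation": [0, 0, -0.005], "dr": [0, 0, 0]}, {"gripper": 1, "translation": [0, 0, -0.005], "dr": [0, 0, 0]}, {"gripper": 1, "translation": [0, 0, 0], "dr": [0, 0, 0]}, {"gripper": 1, "translation": [0, 0, 0], "dr": [0, 0, 0]}]}}

```text
clock: 6.73
eef_pos: [520.1, -279.2, 79.0]
tcp_rot: [3.141, -0.0, 0.069]
contact_force: [-3.4, 0.3, 9.0]
opening: 0.525
```

{"fn": "jog_arm", "kwargs": {"deltas": [{"gripper": 0.0, "translation": [0, 0, 0], "dr": [0, 0, 0]}, {"gripper": -0.2, "translation": [0, 0, 0], "dr": [0, 0, 0]}, {"gripper": -0.5, "translation": [0, 0, 0], "dr": [0, 0, 0]}, {"gripper": -1, "translation": [0, 0, 0], "dr": [0, 0, 0]}, {"gripper": -1, "translation": [0, 0, 0], "dr": [0, 0, 0]}, {"gripper": -1, "translation": [0, 0, 0.1], "dr": [0, 0, 0]}, {"gripper": -1, "translation": [0, 0, 0.3], "dr": [0, 0, 0]}, {"gripper": -1, "translation": [0, 0, 0.4], "dr": [0, 0, 0]}, {"gripper": -1, "translation": [0, 0, 0.3], "dr": [0, 0, 0]}, {"gripper": -1, "translation": [0, 0, 0.1], "dr": [0, 0, 0]}, {"gripper": -1, "translation": [0.03, 0.2, 0], "dr": [0, 0, 0]}, {"gripper": -1, "translation": [0.04, 0.3, 0], "dr": [0, 0, 0]}]}}

```text
clock: 7.73
eef_pos: [527.5, -230.5, 199.7]
tcp_rot: [3.14, -0.003, 0.066]
contact_force: [0.7, 1.1, -0.3]
opening: 0.997
```

{"fn": "jog_arm", "kwargs": {"deltas": [{"gripper": -1, "translation": [0.06, 0.4, 0], "dr": [0, 0, 0]}, {"gripper": -1, "translation": [0.06, 0.4, 0], "dr": [0, 0, 0]}, {"gripper": -1, "translation": [0.06, 0.4, 0], "dr": [0, 0, 0]}, {"gripper": -1, "translation": [0.06, 0.4, 0], "dr": [0, 0, 0]}, {"gripper": -1, "translation": [0.06, 0.4, 0], "dr": [0, 0, 0]}, {"gripper": -1, "translation": [0.06, 0.3, 0], "dr": [0, 0, 0]}, {"gripper": -1, "translation": [0.04, 0.12, 0], "dr": [0, 0, 0]}, {"gripper": -1, "translation": [0, 0, 0], "dr": [0, 0, 0]}, {"gripper": -1, "translation": [0, 0, 0], "dr": [0, 0, 0]}, {"gripper": -1, "translation": [0, 0, 0], "dr": [0, 0, 0]}]}}

```text
clock: 8.57
eef_pos: [566.7, 11.9, 198.0]
tcp_rot: [3.141, 0.001, 0.068]
contact_force: [0.1, 0.4, -0.3]
opening: 0.999
```

```bash
python3 - <<'E'
from h import *
im=r.grab_frame("scene");s=r.sense();print(s["eef_pos"],s["tcp_rot"],s["contact_force"])
cv2.imwrite("pics/s1.png",im)
E
```

```text
[566.68622648  11.65198291 198.00447426] [3.14124942e+00 4.94940128e-04 6.76355774e-02] [ 0.44994888 -0.41796496 -0.62509552]
```

View pics/s1.png

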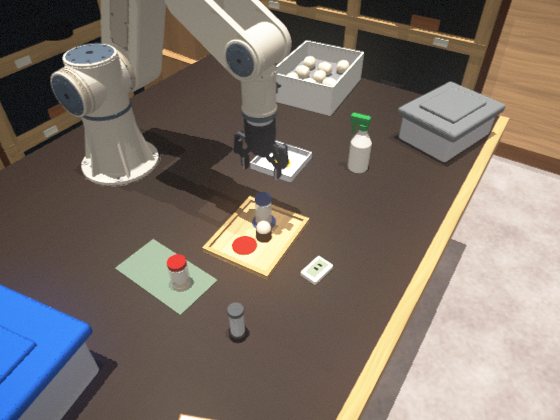

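Red jar stands at (178,270) on the mat, blue jar and egg undisturbed. Now blue.

{"fn": "jog_arm", "kwargs": {"deltas": [{"gripper": -1, "translation": [0, 0.015, -0.15], "dr": [0, 0, 0]}, {"gripper": -1, "translation": [0, 0, -0.2], "dr": [0, 0, 0]}, {"gripper": -1, "translation": [0, 0, -0.2], "dr": [0, 0, 0]}, {"gripper": -1, "translation": [0, 0, -0.2], "dr": [0, 0, 0]}, {"gripper": -1, "translation": [0, 0, -0.2], "dr": [0, 0, 0]}, {"gripper": -1, "translation": [0, 0, -0.13], "dr": [0, 0, 0]}, {"gripper": -1, "translation": [0, 0, -0.03], "dr": [0, 0, 0]}, {"gripper": -1, "translation": [0, 0, 0], "dr": [0, 0, 0]}, {"gripper": -1, "translation": [0, 0, 0], "dr": [0, 0, 0]}]}}

```text
clock: 9.37
eef_pos: [567.3, 13.7, 87.6]
tcp_rot: [3.142, -0.0, 0.068]
contact_force: [-0.8, 0.3, 0.5]
opening: 1.001
```

{"fn": "jog_arm", "kwargs": {"deltas": [{"gripper": -0.4, "translation": [0, 0, 0], "dr": [0, 0, 0]}, {"gripper": -0.2, "translation": [0, 0, 0], "dr": [0, 0, 0]}, {"gripper": -0.1, "translation": [0, 0, 0], "dr": [0, 0, 0]}, {"gripper": 0.0, "translation": [0, 0, 0], "dr": [0, 0, 0]}, {"gripper": 0.2, "translation": [0, 0, 0], "dr": [0, 0, 0]}, {"gripper": 0.5, "translation": [0, 0, 0], "dr": [0, 0, 0]}, {"gripper": 1, "translation": [0, 0, 0], "dr": [0, 0, 0]}, {"gripper": 1, "translation": [0, 0, 0], "dr": [0, 0, 0]}, {"gripper": 1, "translation": [0, 0, 0], "dr": [0, 0, 0]}, {"gripper": 1, "translation": [0, 0, 0], "dr": [0, 0, 0]}], "squeeze": 40}}

```text
clock: 10.2
eef_pos: [567.4, 14.5, 87.9]
tcp_rot: [3.141, -0.001, 0.069]
contact_force: [-1.4, -1.3, 5.6]
opening: 0.527
```

{"fn": "jog_arm", "kwargs": {"deltas": [{"gripper": 1, "translation": [0, 0, 0.05], "dr": [0, 0, 0]}, {"gripper": 1, "translation": [0, 0, 0.15], "dr": [0, 0, 0]}, {"gripper": 1, "translation": [0, 0, 0.25], "dr": [0, 0, 0]}, {"gripper": 1, "translation": [0, 0, 0.3], "dr": [0, 0, 0]}, {"gripper": 1, "translation": [0, 0, 0.2], "dr": [0, 0, 0]}, {"gripper": 1, "translation": [0, 0, 0.05], "dr": [0, 0, 0]}, {"gripper": 1, "translation": [-0.06, -0.1, 0], "dr": [0, 0, 0]}, {"gripper": 1, "translation": [-0.12, -0.2, 0], "dr": [0, 0, 0]}, {"gripper": 1, "translation": [-0.18, -0.3, 0], "dr": [0, 0, 0]}, {"gripper": 1, "translation": [-0.2, -0.34, 0], "dr": [0, 0, 0]}, {"gripper": 1, "translation": [-0.2, -0.34, 0], "dr": [0, 0, 0]}, {"gripper": 1, "translation": [-0.2, -0.34, 0], "dr": [0, 0, 0]}]}}

```text
clock: 11.2
eef_pos: [468.3, -148.5, 185.4]
tcp_rot: [-3.141, 0.003, 0.07]
contact_force: [0.7, -0.7, -3.0]
opening: 0.532
```

{"fn": "jog_arm", "kwargs": {"deltas": [{"gripper": 1, "translation": [-0.2, -0.34, 0], "dr": [0, 0, 0]}, {"gripper": 1, "translation": [-0.2, -0.34, 0], "dr": [0, 0, 0]}, {"gripper": 1, "translation": [-0.18, -0.3, 0], "dr": [0, 0, 0]}, {"gripper": 1, "translation": [-0.1, -0.18, 0], "dr": [0, 0, 0]}, {"gripper": 1, "translation": [-0.04, -0.06, 0], "dr": [0, 0, 0]}, {"gripper": 1, "translation": [0, 0, -0.1], "dr": [0, 0, 0]}, {"gripper": 1, "translation": [0, 0, -0.25], "dr": [0, 0, 0]}, {"gripper": 1, "translation": [0, 0, -0.3], "dr": [0, 0, 0]}, {"gripper": 1, "translation": [0, 0, -0.2], "dr": [0, 0, 0]}, {"gripper": 1, "translation": [0, 0, -0.1], "dr": [0, 0, 0]}, {"gripper": 1, "translation": [0, 0, -0.05], "dr": [0, 0, 0]}, {"gripper": 1, "translation": [0, 0, 0], "dr": [0, 0, 0]}]}}

```text
clock: 12.2
eef_pos: [398.8, -268.4, 85.9]
tcp_rot: [-3.14, 0.002, 0.07]
contact_force: [-0.4, 0.1, -1.9]
opening: 0.529
```

{"fn": "jog_arm", "kwargs": {"deltas": [{"gripper": 1, "translation": [0, 0, -0.01], "dr": [0, 0, 0]}, {"gripper": 1, "translation": [0, 0, -0.01], "dr": [0, 0, 0]}, {"gripper": 1, "translation": [0, 0, 0], "dr": [0, 0, 0]}, {"gripper": 1, "translation": [0, 0, 0], "dr": [0, 0, 0]}]}}

```text
clock: 12.53
eef_pos: [399.5, -269.7, 85.8]
tcp_rot: [3.141, -0.001, 0.069]
contact_force: [-0.3, -0.2, -3.2]
opening: 0.531
```

{"fn": "jog_arm", "kwargs": {"deltas": [{"gripper": 1, "translation": [0, 0, -0.015], "dr": [0, 0, 0]}, {"gripper": 1, "translation": [0, 0, -0.015], "dr": [0, 0, 0]}, {"gripper": 1, "translation": [0, 0, -0.01], "dr": [0, 0, 0]}, {"gripper": 1, "translation": [0, 0, -0.005], "dr": [0, 0, 0]}, {"gripper": 1, "translation": [0, 0, 0], "dr": [0, 0, 0]}, {"gripper": 1, "translation": [0, 0, 0], "dr": [0, 0, 0]}]}}

```text
clock: 13.03
eef_pos: [398.9, -269.5, 80.5]
tcp_rot: [-3.141, 0.0, 0.069]
contact_force: [-0.3, -0.0, -2.4]
opening: 0.535
```

{"fn": "jog_arm", "kwargs": {"deltas": [{"gripper": 1, "translation": [0, 0, -0.01], "dr": [0, 0, 0]}, {"gripper": 1, "translation": [0, 0, -0.005], "dr": [0, 0, 0]}, {"gripper": 1, "translation": [0, 0, 0], "dr": [0, 0, 0]}, {"gripper": 1, "translation": [0, 0, 0], "dr": [0, 0, 0]}]}}

```text
clock: 13.37
eef_pos: [399.1, -269.7, 79.9]
tcp_rot: [3.141, -0.0, 0.069]
contact_force: [-4.6, 1.8, 10.8]
opening: 0.53
```

{"fn": "jog_arm", "kwargs": {"deltas": [{"gripper": 0.0, "translation": [0, 0, 0], "dr": [0, 0, 0]}, {"gripper": -0.2, "translation": [0, 0, 0], "dr": [0, 0, 0]}, {"gripper": -0.5, "translation": [0, 0, 0], "dr": [0, 0, 0]}, {"gripper": -1, "translation": [0, 0, 0], "dr": [0, 0, 0]}, {"gripper": -1, "translation": [0, 0, 0], "dr": [0, 0, 0]}, {"gripper": -1, "translation": [0, 0, 0.1], "dr": [0, 0, 0]}, {"gripper": -1, "translation": [0, 0, 0.3], "dr": [0, 0, 0]}, {"gripper": -1, "translation": [0, 0, 0.4], "dr": [0, 0, 0]}, {"gripper": -1, "translation": [0, 0, 0.3], "dr": [0, 0, 0]}, {"gripper": -1, "translation": [0.1, 0.12, 0.1], "dr": [0, 0, 0]}, {"gripper": -1, "translation": [0.22, 0.25, 0], "dr": [0, 0, 0]}, {"gripper": -1, "translation": [0.26, 0.3, 0], "dr": [0, 0, 0]}]}}

```text
clock: 14.37
eef_pos: [457.5, -203.0, 201.3]
tcp_rot: [3.14, -0.003, 0.066]
contact_force: [0.8, -0.6, -0.4]
opening: 1.002
```

{"fn": "jog_arm", "kwargs": {"deltas": [{"gripper": -1, "translation": [0.26, 0.3, 0], "dr": [0, 0, 0]}, {"gripper": -1, "translation": [0.26, 0.3, 0], "dr": [0, 0, 0]}, {"gripper": -1, "translation": [0.26, 0.3, 0], "dr": [0, 0, 0]}, {"gripper": -1, "translation": [0.26, 0.3, 0], "dr": [0, 0, 0]}, {"gripper": -1, "translation": [0.26, 0.3, 0], "dr": [0, 0, 0]}, {"gripper": -1, "translation": [0.14, 0.16, 0], "dr": [0, 0, 0]}, {"gripper": -1, "translation": [0, 0, 0], "dr": [0, 0, 0]}, {"gripper": -1, "translation": [0, 0, 0], "dr": [0, 0, 0]}, {"gripper": -1, "translation": [0, 0, 0], "dr": [0, 0, 0]}]}}

```text
clock: 15.12
eef_pos: [600.3, -36.8, 199.2]
tcp_rot: [3.141, 0.001, 0.069]
contact_force: [0.2, -0.6, 0.8]
opening: 0.997
```

```bash
python3 - <<'E'
from h import *
c=r.calibration("wrist");im=r.grab_frame("wrist");s=r.sense();print(s["eef_pos"],s["tcp_rot"],s["contact_force"])
cv2.imwrite("pics/w2.png",im)
np.savez("pics/w2.npz",mtx=c["mtx"],world_from_camera=c["world_from_camera"])
for n,p in dict(pr=[575,-90.6,11],pb=[568,12.8,11],egg=[601,-36.7,63],eggmid=[601,-36.7,42]).items():print(n,proj("wrist",p,c))
E
```

```text
[600.10201003 -37.2315864  199.21561853] [3.14141990e+00 7.93340128e-04 6.82424520e-02] [-0.23333873 -0.34719409  0.3663737 ]
pr [252.14834831 240.16240239]
pb [249.88732382 147.62120968]
egg [278.28075883 209.50089679]
eggmid [278.22658658 203.4984187 ]
```

View pics/w2.png

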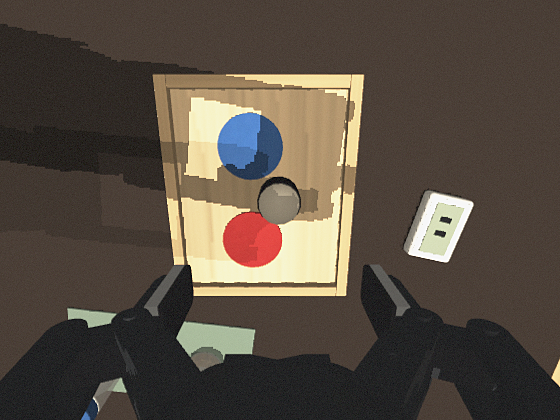

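Pads at (250,146) blue and (252,239) red, egg at (279,202), matching prediction to about 1 px. I check the jars on the mat from the scene camera.

```bash
python3 - <<'E'
from h import *
im=r.grab_frame("scene")
cv2.imwrite("pics/s2.png",cv2.resize(im[180:350,100:340],None,fx=3,fy=3,interpolation=cv2.INTER_CUBIC))
E
```

```text
(no output)
```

View pics/s2.png

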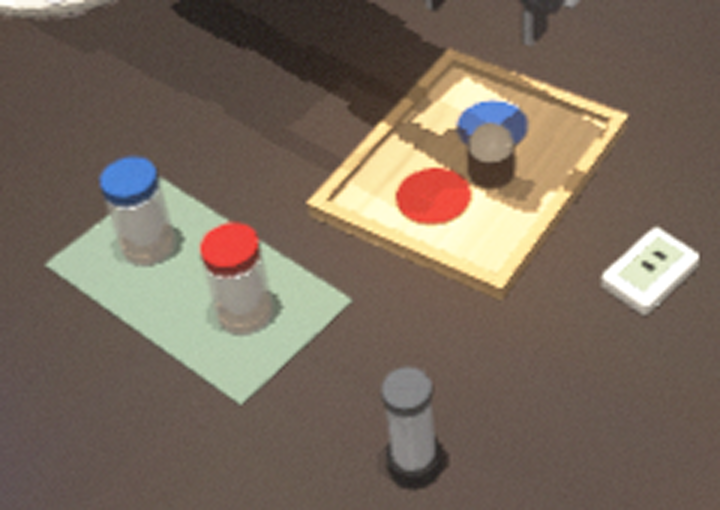

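{"fn": "jog_arm", "kwargs": {"deltas": [{"gripper": -1, "translation": [0.01, 0.0, -0.15], "dr": [0, 0, 0]}, {"gripper": -1, "translation": [0, 0, -0.25], "dr": [0, 0, 0]}, {"gripper": -1, "translation": [0, 0, -0.3], "dr": [0, 0, 0]}, {"gripper": -1, "translation": [0, 0, -0.3], "dr": [0, 0, 0]}, {"gripper": -1, "translation": [0, 0, -0.25], "dr": [0, 0, 0]}, {"gripper": -1, "translation": [0, 0, -0.15], "dr": [0, 0, 0]}, {"gripper": -1, "translation": [0, 0, -0.1], "dr": [0, 0, 0]}, {"gripper": -1, "translation": [0, 0, -0.05], "dr": [0, 0, 0]}, {"gripper": -1, "translation": [0, 0, 0], "dr": [0, 0, 0]}, {"gripper": -1, "translation": [0, 0, 0], "dr": [0, 0, 0]}]}}

```text
clock: 16.05
eef_pos: [602.4, -36.9, 44.9]
tcp_rot: [3.141, -0.001, 0.068]
contact_force: [0.5, 0.0, -0.1]
opening: 1.005
```

Both jars stand upright on the mat (blue at (140,215), red at (237,280)), egg upright in the tray. Down 5 mm more and grip.

{"fn": "jog_arm", "kwargs": {"deltas": [{"gripper": -1, "translation": [-0.005, 0, -0.05], "dr": [0, 0, 0]}, {"gripper": -0.4, "translation": [0, 0, 0], "dr": [0, 0, 0]}, {"gripper": -0.2, "translation": [0, 0, 0], "dr": [0, 0, 0]}, {"gripper": -0.1, "translation": [0, 0, 0], "dr": [0, 0, 0]}, {"gripper": 0.0, "translation": [0, 0, 0], "dr": [0, 0, 0]}, {"gripper": 0.2, "translation": [0, 0, 0], "dr": [0, 0, 0]}, {"gripper": 0.5, "translation": [0, 0, 0], "dr": [0, 0, 0]}, {"gripper": 1, "translation": [0, 0, 0], "dr": [0, 0, 0]}, {"gripper": 1, "translation": [0, 0, 0], "dr": [0, 0, 0]}, {"gripper": 1, "translation": [0, 0, 0], "dr": [0, 0, 0]}, {"gripper": 1, "translation": [0, 0, 0], "dr": [0, 0, 0]}], "squeeze": 40}}

```text
clock: 16.97
eef_pos: [601.7, -36.4, 39.7]
tcp_rot: [3.142, -0.001, 0.069]
contact_force: [-1.3, -0.2, 4.7]
opening: 0.506
```

{"fn": "jog_arm", "kwargs": {"deltas": [{"gripper": 1, "translation": [0, 0, 0.05], "dr": [0, 0, 0]}, {"gripper": 1, "translation": [0, 0, 0.15], "dr": [0, 0, 0]}, {"gripper": 1, "translation": [0, 0, 0.25], "dr": [0, 0, 0]}, {"gripper": 1, "translation": [0, 0, 0.3], "dr": [0, 0, 0]}, {"gripper": 1, "translation": [0, 0, 0.25], "dr": [0, 0, 0]}, {"gripper": 1, "translation": [-0.05, 0.1, 0.1], "dr": [0, 0, 0]}, {"gripper": 1, "translation": [-0.1, 0.2, 0], "dr": [0, 0, 0]}, {"gripper": 1, "translation": [-0.14, 0.3, 0], "dr": [0, 0, 0]}, {"gripper": 1, "translation": [-0.15, 0.33, 0], "dr": [0, 0, 0]}, {"gripper": 1, "translation": [-0.15, 0.33, 0], "dr": [0, 0, 0]}, {"gripper": 1, "translation": [-0.15, 0.33, 0], "dr": [0, 0, 0]}, {"gripper": 1, "translation": [-0.15, 0.33, 0], "dr": [0, 0, 0]}]}}

```text
clock: 17.97
eef_pos: [510.5, 157.1, 148.4]
tcp_rot: [3.142, 0.001, 0.068]
contact_force: [-0.1, 0.9, -2.2]
opening: 0.506
```

{"fn": "jog_arm", "kwargs": {"deltas": [{"gripper": 1, "translation": [-0.15, 0.33, 0], "dr": [0, 0, 0]}, {"gripper": 1, "translation": [-0.15, 0.33, 0], "dr": [0, 0, 0]}, {"gripper": 1, "translation": [-0.15, 0.33, 0], "dr": [0, 0, 0]}, {"gripper": 1, "translation": [-0.1, 0.2, 0], "dr": [0, 0, 0]}, {"gripper": 1, "translation": [-0.04, 0.1, 0], "dr": [0, 0, 0]}, {"gripper": 1, "translation": [0, 0, 0], "dr": [0, 0, 0]}, {"gripper": 1, "translation": [0, 0, 0], "dr": [0, 0, 0]}, {"gripper": 1, "translation": [0, 0, 0], "dr": [0, 0, 0]}]}}

```text
clock: 18.63
eef_pos: [453.5, 283.7, 148.8]
tcp_rot: [3.141, 0.0, 0.069]
contact_force: [0.2, 0.5, -1.9]
opening: 0.501
```

```bash
python3 - <<'E'
from h import *
c=r.calibration("wrist");im=r.grab_frame("wrist");s=r.sense();print(s["eef_pos"],s["tcp_rot"],s["contact_force"])
cv2.imwrite("pics/w3.png",im)
np.savez("pics/w3.npz",mtx=c["mtx"],world_from_camera=c["world_from_camera"])
print(proj("wrist",[453.5,284.3,3],c))
E
```

```text
[453.70957937 283.5094807  148.83114623] [3.14111460e+00 3.57930281e-04 6.78814583e-02] [ 0.4246308  -0.61277753 -1.32274934]
[277.47406669 206.06377108]
```

View pics/w3.png

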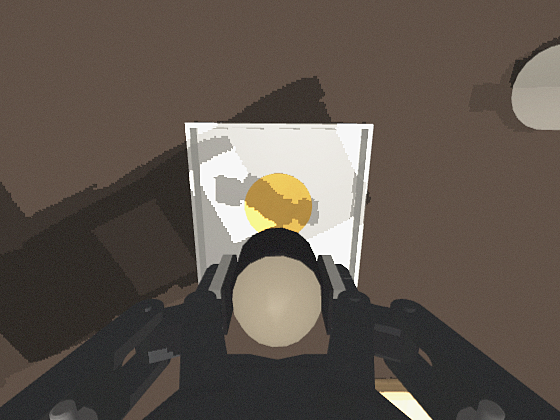

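Spot's edges at columns 245–312, top row 173: centre about (278.5,206) versus predicted (277.5,206). Good to 1 mm; descend.

{"fn": "jog_arm", "kwargs": {"deltas": [{"gripper": 1, "translation": [0.005, 0.005, -0.1], "dr": [0, 0, 0]}, {"gripper": 1, "translation": [0, 0, -0.2], "dr": [0, 0, 0]}, {"gripper": 1, "translation": [0, 0, -0.25], "dr": [0, 0, 0]}, {"gripper": 1, "translation": [0, 0, -0.25], "dr": [0, 0, 0]}, {"gripper": 1, "translation": [0, 0, -0.15], "dr": [0, 0, 0]}, {"gripper": 1, "translation": [0, 0, -0.08], "dr": [0, 0, 0]}, {"gripper": 1, "translation": [0, 0, -0.05], "dr": [0, 0, 0]}, {"gripper": 1, "translation": [0, 0, -0.02], "dr": [0, 0, 0]}, {"gripper": 1, "translation": [0, 0, 0], "dr": [0, 0, 0]}, {"gripper": 1, "translation": [0, 0, 0], "dr": [0, 0, 0]}]}}

```text
clock: 19.52
eef_pos: [454.6, 285.2, 39.8]
tcp_rot: [-3.141, -0.001, 0.069]
contact_force: [0.2, -0.8, -0.8]
opening: 0.501
```

{"fn": "jog_arm", "kwargs": {"deltas": [{"gripper": 1, "translation": [0, 0, -0.01], "dr": [0, 0, 0]}, {"gripper": 1, "translation": [0, 0, -0.01], "dr": [0, 0, 0]}, {"gripper": 1, "translation": [0, 0, 0], "dr": [0, 0, 0]}, {"gripper": 1, "translation": [0, 0, 0], "dr": [0, 0, 0]}]}}

```text
clock: 19.85
eef_pos: [454.1, 285.1, 37.4]
tcp_rot: [-3.141, -0.0, 0.069]
contact_force: [-0.4, 0.2, -0.9]
opening: 0.502
```

{"fn": "jog_arm", "kwargs": {"deltas": [{"gripper": 1, "translation": [0, 0, -0.01], "dr": [0, 0, 0]}, {"gripper": 1, "translation": [0, 0, -0.01], "dr": [0, 0, 0]}, {"gripper": 1, "translation": [0, 0, 0], "dr": [0, 0, 0]}, {"gripper": 1, "translation": [0, 0, 0], "dr": [0, 0, 0]}]}}

```text
clock: 20.18
eef_pos: [453.9, 285.0, 35.0]
tcp_rot: [3.142, 0.0, 0.069]
contact_force: [-0.4, 0.0, -1.4]
opening: 0.501
```

{"fn": "jog_arm", "kwargs": {"deltas": [{"gripper": 1, "translation": [0, 0, -0.01], "dr": [0, 0, 0]}, {"gripper": 1, "translation": [0, 0, 0], "dr": [0, 0, 0]}, {"gripper": 1, "translation": [0, 0, 0], "dr": [0, 0, 0]}]}}

```text
clock: 20.43
eef_pos: [454.0, 285.0, 34.7]
tcp_rot: [-3.142, 0.0, 0.069]
contact_force: [-2.0, -1.4, 8.4]
opening: 0.501
```

{"fn": "jog_arm", "kwargs": {"deltas": [{"gripper": 0.0, "translation": [0, 0, 0], "dr": [0, 0, 0]}, {"gripper": -0.2, "translation": [0, 0, 0], "dr": [0, 0, 0]}, {"gripper": -0.5, "translation": [0, 0, 0], "dr": [0, 0, 0]}, {"gripper": -0.7, "translation": [0, 0, 0], "dr": [0, 0, 0]}, {"gripper": -0.7, "translation": [0, 0, 0], "dr": [0, 0, 0]}, {"gripper": -0.7, "translation": [0, 0, 0.1], "dr": [0, 0, 0]}, {"gripper": -0.7, "translation": [0, 0, 0.3], "dr": [0, 0, 0]}, {"gripper": -0.7, "translation": [0, 0, 0.4], "dr": [0, 0, 0]}, {"gripper": -0.7, "translation": [0, 0, 0.4], "dr": [0, 0, 0]}, {"gripper": -0.7, "translation": [0, 0, 0.3], "dr": [0, 0, 0]}, {"gripper": -1, "translation": [0, 0, 0.2], "dr": [0, 0, 0]}, {"gripper": -1, "translation": [0, 0, 0.0], "dr": [0, 0, 0]}]}}

```text
clock: 21.43
eef_pos: [456.1, 286.3, 209.6]
tcp_rot: [-3.138, -0.007, 0.069]
contact_force: [0.4, 0.5, -0.0]
opening: 1.002
```

{"fn": "jog_arm", "kwargs": {"deltas": [{"gripper": -1, "translation": [0, 0, 0], "dr": [0, 0, 0]}, {"gripper": -1, "translation": [0, 0, 0], "dr": [0, 0, 0]}]}}

```text
clock: 21.6
eef_pos: [453.5, 284.7, 203.8]
tcp_rot: [3.141, 0.001, 0.069]
contact_force: [0.5, -1.0, -0.3]
opening: 1.002
```

```bash
python3 - <<'E'
from h import *
c=r.calibration("wrist");im=r.grab_frame("wrist");s=r.sense();print(s["eef_pos"],s["tcp_rot"],s["contact_force"])
cv2.imwrite("pics/w4.png",im)
print(proj("wrist",[454,285,3],c),proj("wrist",[454,285,37],c))
E
```

```text
[453.27848811 284.55643294 203.18291364] [3.14074465e+00 1.56627063e-03 6.87864226e-02] [-0.07929026 -0.44408862 -0.25792705]
[277.84571951 193.20996039] [277.89484999 200.83754609]
```

View pics/w4.png

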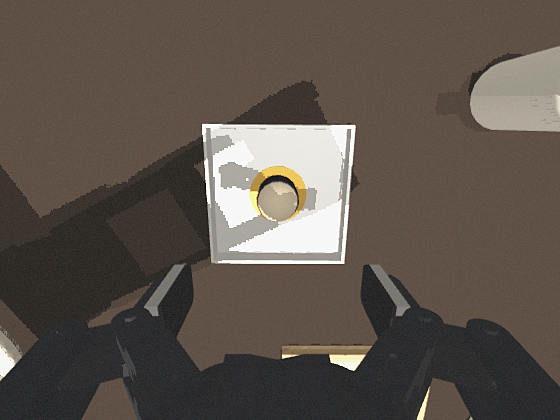

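Egg stands upright, centred on the spot (spot centre ~(278,194), egg dome (277,200), predicted (278,201)). Refine the pad centres from w2 by blob.

```bash
python3 - <<'E'
from h import *
im=cv2.imread("pics/w2.png");c=dict(np.load("pics/w2.npz"))
h=cv2.cvtColor(im,cv2.COLOR_BGR2HSV).astype(int);H,S=h[...,0],h[...,1]
for k,m in dict(red=((H<6)|(H>174))&(S>150),blue=(abs(H-108)<12)&(S>140)).items():
    n,l,st,cc=cv2.connectedComponentsWithStats(m.astype(np.uint8));i=1+st[1:,4].argmax()
    pts=cv2.convexHull(np.argwhere(l==i)[:,::-1].astype(np.float32)+0)
    e=cv2.fitEllipse(pts);print(k,st[i],e,px("wrist",*e[0],11,c))
E
```

```text
red [ 223  212   59   55 2490] ((252.18727111816406, 238.92919921875), (54.814735412597656, 58.95984649658203), 97.68632507324219) [574.97614311 -89.07826913  11.        ]
blue [ 218  113   65   63 1969] ((250.00892639160156, 145.09730529785156), (62.56291198730469, 65.68666076660156), 132.48284912109375) [568.01672318  15.36638726  11.        ]
```

{"fn": "jog_arm", "kwargs": {"deltas": [{"gripper": -1, "translation": [0.02, -0.2, 0], "dr": [0, 0, 0]}, {"gripper": -1, "translation": [0.04, -0.36, 0], "dr": [0, 0, 0]}, {"gripper": -1, "translation": [0.05, -0.4, 0], "dr": [0, 0, 0]}, {"gripper": -1, "translation": [0.05, -0.4, 0], "dr": [0, 0, 0]}, {"gripper": -1, "translation": [0.05, -0.4, 0], "dr": [0, 0, 0]}, {"gripper": -1, "translation": [0.05, -0.4, 0], "dr": [0, 0, 0]}, {"gripper": -1, "translation": [0.05, -0.4, 0], "dr": [0, 0, 0]}, {"gripper": -1, "translation": [0.05, -0.4, 0], "dr": [0, 0, 0]}, {"gripper": -1, "translation": [0.05, -0.4, 0], "dr": [0, 0, 0]}, {"gripper": -1, "translation": [0.05, -0.4, 0], "dr": [0, 0, 0]}, {"gripper": -1, "translation": [0.05, -0.4, 0], "dr": [0, 0, 0]}, {"gripper": -1, "translation": [0.05, -0.4, 0], "dr": [0, 0, 0]}]}}

```text
clock: 22.65
eef_pos: [509.0, -172.8, 202.6]
tcp_rot: [-3.14, 0.002, 0.069]
contact_force: [1.4, -0.4, -0.3]
opening: 0.998
```

{"fn": "jog_arm", "kwargs": {"deltas": [{"gripper": -1, "translation": [0.05, -0.4, 0], "dr": [0, 0, 0]}, {"gripper": -1, "translation": [0.03, -0.4, 0], "dr": [0, 0, 0]}, {"gripper": -1, "translation": [0.02, -0.2, 0], "dr": [0, 0, 0]}, {"gripper": -1, "translation": [0, -0.08, 0], "dr": [0, 0, 0]}, {"gripper": -1, "translation": [0, 0, 0], "dr": [0, 0, 0]}, {"gripper": -1, "translation": [0, 0, 0], "dr": [0, 0, 0]}, {"gripper": -1, "translation": [0, 0, 0], "dr": [0, 0, 0]}]}}

```text
clock: 23.23
eef_pos: [519.5, -277.4, 203.4]
tcp_rot: [-3.14, 0.001, 0.07]
contact_force: [-0.7, 0.5, 0.4]
opening: 0.995
```

{"fn": "jog_arm", "kwargs": {"deltas": [{"gripper": -1, "translation": [0, -0.017, -0.15], "dr": [0, 0, 0]}, {"gripper": -1, "translation": [0, 0, -0.22], "dr": [0, 0, 0]}, {"gripper": -1, "translation": [0, 0, -0.22], "dr": [0, 0, 0]}, {"gripper": -1, "translation": [0, 0, -0.22], "dr": [0, 0, 0]}, {"gripper": -1, "translation": [0, 0, -0.22], "dr": [0, 0, 0]}, {"gripper": -1, "translation": [0, 0, -0.14], "dr": [0, 0, 0]}, {"gripper": -1, "translation": [0, 0, -0.06], "dr": [0, 0, 0]}, {"gripper": -1, "translation": [0, 0, 0], "dr": [0, 0, 0]}, {"gripper": -1, "translation": [0, 0, 0], "dr": [0, 0, 0]}]}}

```text
clock: 23.98
eef_pos: [520.3, -279.9, 81.5]
tcp_rot: [-3.142, -0.0, 0.07]
contact_force: [0.6, 0.1, 0.2]
opening: 0.999
```

{"fn": "jog_arm", "kwargs": {"deltas": [{"gripper": -0.4, "translation": [0, 0, 0], "dr": [0, 0, 0]}, {"gripper": -0.2, "translation": [0, 0, 0], "dr": [0, 0, 0]}, {"gripper": -0.1, "translation": [0, 0, 0], "dr": [0, 0, 0]}, {"gripper": 0.0, "translation": [0, 0, 0], "dr": [0, 0, 0]}, {"gripper": 0.2, "translation": [0, 0, 0], "dr": [0, 0, 0]}, {"gripper": 0.5, "translation": [0, 0, 0], "dr": [0, 0, 0]}, {"gripper": 1, "translation": [0, 0, 0], "dr": [0, 0, 0]}, {"gripper": 1, "translation": [0, 0, 0], "dr": [0, 0, 0]}, {"gripper": 1, "translation": [0, 0, 0], "dr": [0, 0, 0]}, {"gripper": 1, "translation": [0, 0, 0], "dr": [0, 0, 0]}], "squeeze": 40}}

```text
clock: 24.82
eef_pos: [520.3, -281.0, 82.1]
tcp_rot: [3.141, -0.001, 0.069]
contact_force: [-1.1, 0.3, 5.2]
opening: 0.528
```

{"fn": "jog_arm", "kwargs": {"deltas": [{"gripper": 1, "translation": [0, 0, 0.05], "dr": [0, 0, 0]}, {"gripper": 1, "translation": [0, 0, 0.15], "dr": [0, 0, 0]}, {"gripper": 1, "translation": [0, 0, 0.2], "dr": [0, 0, 0]}, {"gripper": 1, "translation": [0, 0, 0.2], "dr": [0, 0, 0]}, {"gripper": 1, "translation": [0, 0, 0.1], "dr": [0, 0, 0]}, {"gripper": 1, "translation": [0.02, 0.1, 0], "dr": [0, 0, 0]}, {"gripper": 1, "translation": [0.05, 0.2, 0], "dr": [0, 0, 0]}, {"gripper": 1, "translation": [0.08, 0.3, 0], "dr": [0, 0, 0]}, {"gripper": 1, "translation": [0.1, 0.3, 0], "dr": [0, 0, 0]}, {"gripper": 1, "translation": [0.1, 0.3, 0], "dr": [0, 0, 0]}, {"gripper": 1, "translation": [0.1, 0.3, 0], "dr": [0, 0, 0]}, {"gripper": 1, "translation": [0.06, 0.2, 0], "dr": [0, 0, 0]}]}}

```text
clock: 25.82
eef_pos: [570.9, -107.4, 149.9]
tcp_rot: [-3.14, 0.001, 0.069]
contact_force: [0.6, -0.3, -2.5]
opening: 0.529
```

{"fn": "jog_arm", "kwargs": {"deltas": [{"gripper": 1, "translation": [0.035, 0.13, 0], "dr": [0, 0, 0]}, {"gripper": 1, "translation": [0, 0.06, 0], "dr": [0, 0, 0]}, {"gripper": 1, "translation": [0, 0, -0.1], "dr": [0, 0, 0]}, {"gripper": 1, "translation": [0, 0, -0.2], "dr": [0, 0, 0]}, {"gripper": 1, "translation": [0, 0, -0.15], "dr": [0, 0, 0]}, {"gripper": 1, "translation": [0, 0, -0.08], "dr": [0, 0, 0]}, {"gripper": 1, "translation": [0, 0, -0.02], "dr": [0, 0, 0]}, {"gripper": 1, "translation": [0, 0, 0], "dr": [0, 0, 0]}, {"gripper": 1, "translation": [0, 0, 0], "dr": [0, 0, 0]}, {"gripper": 1, "translation": [0, 0, 0], "dr": [0, 0, 0]}]}}

```text
clock: 26.65
eef_pos: [575.1, -92.1, 96.8]
tcp_rot: [3.141, -0.001, 0.068]
contact_force: [-0.5, 0.0, -1.7]
opening: 0.53
```

{"fn": "jog_arm", "kwargs": {"deltas": [{"gripper": 1, "translation": [0, 0.002, -0.015], "dr": [0, 0, 0]}, {"gripper": 1, "translation": [0, 0, -0.015], "dr": [0, 0, 0]}, {"gripper": 1, "translation": [0, 0, -0.015], "dr": [0, 0, 0]}, {"gripper": 1, "translation": [0, 0, -0.01], "dr": [0, 0, 0]}, {"gripper": 1, "translation": [0, 0, 0], "dr": [0, 0, 0]}, {"gripper": 1, "translation": [0, 0, 0], "dr": [0, 0, 0]}]}}

```text
clock: 27.15
eef_pos: [574.4, -91.5, 90.5]
tcp_rot: [-3.142, 0.0, 0.069]
contact_force: [0.2, 0.2, -2.9]
opening: 0.527
```

{"fn": "jog_arm", "kwargs": {"deltas": [{"gripper": 1, "translation": [0, 0, -0.01], "dr": [0, 0, 0]}, {"gripper": 1, "translation": [0, 0, 0], "dr": [0, 0, 0]}, {"gripper": 1, "translation": [0, 0, 0], "dr": [0, 0, 0]}]}}

```text
clock: 27.4
eef_pos: [574.6, -91.5, 90.1]
tcp_rot: [3.142, -0.0, 0.069]
contact_force: [-2.2, 0.8, 5.8]
opening: 0.531
```

{"fn": "jog_arm", "kwargs": {"deltas": [{"gripper": 0.0, "translation": [0, 0, 0], "dr": [0, 0, 0]}, {"gripper": -0.2, "translation": [0, 0, 0], "dr": [0, 0, 0]}, {"gripper": -0.5, "translation": [0, 0, 0], "dr": [0, 0, 0]}, {"gripper": -1, "translation": [0, 0, 0], "dr": [0, 0, 0]}, {"gripper": -1, "translation": [0, 0, 0], "dr": [0, 0, 0]}, {"gripper": -1, "translation": [0, 0, 0.1], "dr": [0, 0, 0]}, {"gripper": -1, "translation": [0, 0, 0.3], "dr": [0, 0, 0]}, {"gripper": -1, "translation": [0, 0, 0.4], "dr": [0, 0, 0]}, {"gripper": -1, "translation": [0, 0, 0.3], "dr": [0, 0, 0]}, {"gripper": -1, "translation": [0, 0, 0.1], "dr": [0, 0, 0]}, {"gripper": -1, "translation": [0, 0, 0], "dr": [0, 0, 0]}, {"gripper": -1, "translation": [0, 0, 0], "dr": [0, 0, 0]}]}}

```text
clock: 28.4
eef_pos: [574.4, -91.5, 209.8]
tcp_rot: [3.141, -0.001, 0.069]
contact_force: [-0.1, 0.7, -0.5]
opening: 1.001
```

```bash
python3 - <<'E'
from h import *
c=r.calibration("wrist");im=r.grab_frame("wrist");s=r.sense();print(s["eef_pos"],s["tcp_rot"])
t=r.grab_frame("top"); cv2.imwrite("pics/top1.png",t)
cv2.imwrite("pics/w5.png",np.hstack([cv2.resize(im[60:280,170:400],None,fx=2,fy=2),cv2.resize(t[190:270,270:370][:, :100],(340,440)[::1])]))
np.savez("pics/w5.npz",mtx=c["mtx"],world_from_camera=c["world_from_camera"])
for p in ([575,-89.9,11],[575,-89.9,101],[568,14.1,11]):print(proj("wrist",p,c),proj("top",p))
E
```

```text
[573.74135922 -91.38858659 208.61630459] [-3.14129852e+00  1.32117707e-03  6.87280543e-02]
[277.75782091 192.50943593] [333.01646639 225.24754003]
[278.03803702 217.14518716] [337.36176234 220.07140759]
[278.11855752  92.60126636] [287.6462741 228.5131837]
```

View pics/w5.png

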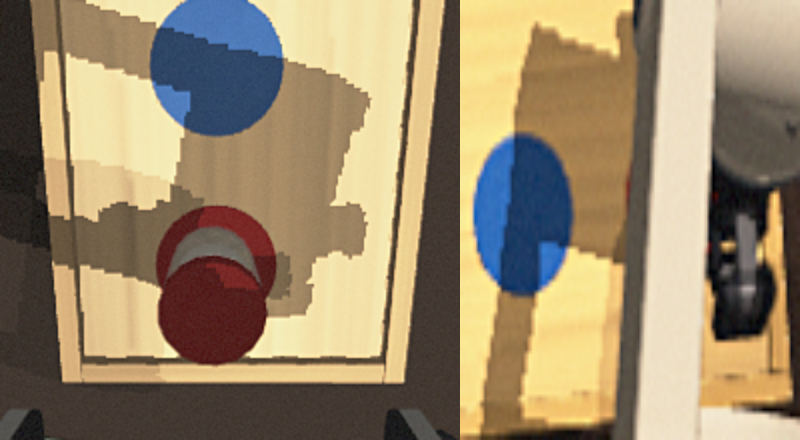

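Red jar upright on its pad: lid centre (276.3,215), pad centre (278.2,191) – within about 2 mm of the middle. Now the blue jar.

{"fn": "jog_arm", "kwargs": {"deltas": [{"gripper": -1, "translation": [-0.1, -0.1, 0], "dr": [0, 0, 0]}, {"gripper": -1, "translation": [-0.22, -0.22, 0], "dr": [0, 0, 0]}, {"gripper": -1, "translation": [-0.26, -0.26, 0], "dr": [0, 0, 0]}, {"gripper": -1, "translation": [-0.26, -0.26, 0], "dr": [0, 0, 0]}, {"gripper": -1, "translation": [-0.26, -0.26, 0], "dr": [0, 0, 0]}, {"gripper": -1, "translation": [-0.26, -0.26, 0], "dr": [0, 0, 0]}, {"gripper": -1, "translation": [-0.24, -0.24, 0], "dr": [0, 0, 0]}, {"gripper": -1, "translation": [-0.15, -0.18, 0], "dr": [0, 0, 0]}, {"gripper": -1, "translation": [0, 0, 0], "dr": [0, 0, 0]}, {"gripper": -1, "translation": [0, 0, 0], "dr": [0, 0, 0]}, {"gripper": -1, "translation": [0, 0, 0], "dr": [0, 0, 0]}]}}

```text
clock: 29.42
eef_pos: [398.9, -269.3, 208.8]
tcp_rot: [-3.14, 0.001, 0.068]
contact_force: [-0.4, 0.3, 0.2]
opening: 1.002
```

{"fn": "jog_arm", "kwargs": {"deltas": [{"gripper": -1, "translation": [0, 0, -0.2], "dr": [0, 0, 0]}, {"gripper": -1, "translation": [0, 0, -0.22], "dr": [0, 0, 0]}, {"gripper": -1, "translation": [0, 0, -0.22], "dr": [0, 0, 0]}, {"gripper": -1, "translation": [0, 0, -0.22], "dr": [0, 0, 0]}, {"gripper": -1, "translation": [0, 0, -0.22], "dr": [0, 0, 0]}, {"gripper": -1, "translation": [0, 0, -0.14], "dr": [0, 0, 0]}, {"gripper": -1, "translation": [0, 0, -0.05], "dr": [0, 0, 0]}, {"gripper": -1, "translation": [0, 0, 0], "dr": [0, 0, 0]}, {"gripper": -1, "translation": [0, 0, 0], "dr": [0, 0, 0]}]}}

```text
clock: 30.17
eef_pos: [399.9, -269.1, 82.7]
tcp_rot: [-3.141, 0.0, 0.07]
contact_force: [-0.2, 0.1, 0.6]
opening: 1.001
```

{"fn": "jog_arm", "kwargs": {"deltas": [{"gripper": -0.4, "translation": [0, 0, 0], "dr": [0, 0, 0]}, {"gripper": -0.2, "translation": [0, 0, 0], "dr": [0, 0, 0]}, {"gripper": -0.1, "translation": [0, 0, 0], "dr": [0, 0, 0]}, {"gripper": 0.0, "translation": [0, 0, 0], "dr": [0, 0, 0]}, {"gripper": 0.2, "translation": [0, 0, 0], "dr": [0, 0, 0]}, {"gripper": 0.5, "translation": [0, 0, 0], "dr": [0, 0, 0]}, {"gripper": 1, "translation": [0, 0, 0], "dr": [0, 0, 0]}, {"gripper": 1, "translation": [0, 0, 0], "dr": [0, 0, 0]}, {"gripper": 1, "translation": [0, 0, 0], "dr": [0, 0, 0]}, {"gripper": 1, "translation": [0, 0, 0], "dr": [0, 0, 0]}], "squeeze": 40}}

```text
clock: 31.0
eef_pos: [399.8, -269.9, 83.5]
tcp_rot: [3.141, -0.001, 0.069]
contact_force: [-1.4, 0.6, 6.2]
opening: 0.524
```

{"fn": "jog_arm", "kwargs": {"deltas": [{"gripper": 1, "translation": [0, 0, 0.05], "dr": [0, 0, 0]}, {"gripper": 1, "translation": [0, 0, 0.15], "dr": [0, 0, 0]}, {"gripper": 1, "translation": [0, 0, 0.25], "dr": [0, 0, 0]}, {"gripper": 1, "translation": [0, 0, 0.3], "dr": [0, 0, 0]}, {"gripper": 1, "translation": [0, 0, 0.3], "dr": [0, 0, 0]}, {"gripper": 1, "translation": [0, 0, 0.15], "dr": [0, 0, 0]}, {"gripper": 1, "translation": [0.06, 0.1, 0], "dr": [0, 0, 0]}, {"gripper": 1, "translation": [0.12, 0.2, 0], "dr": [0, 0, 0]}, {"gripper": 1, "translation": [0.18, 0.3, 0], "dr": [0, 0, 0]}, {"gripper": 1, "translation": [0.2, 0.34, 0], "dr": [0, 0, 0]}, {"gripper": 1, "translation": [0.2, 0.34, 0], "dr": [0, 0, 0]}, {"gripper": 1, "translation": [0.2, 0.34, 0], "dr": [0, 0, 0]}]}}

```text
clock: 32.0
eef_pos: [495.4, -105.2, 201.7]
tcp_rot: [-3.141, 0.001, 0.068]
contact_force: [1.2, -1.1, -2.7]
opening: 0.529
```

{"fn": "jog_arm", "kwargs": {"deltas": [{"gripper": 1, "translation": [0.2, 0.34, 0], "dr": [0, 0, 0]}, {"gripper": 1, "translation": [0.2, 0.34, 0], "dr": [0, 0, 0]}, {"gripper": 1, "translation": [0.18, 0.3, 0], "dr": [0, 0, 0]}, {"gripper": 1, "translation": [0.1, 0.18, 0], "dr": [0, 0, 0]}, {"gripper": 1, "translation": [0.04, 0.06, 0], "dr": [0, 0, 0]}, {"gripper": 1, "translation": [0, 0, 0], "dr": [0, 0, 0]}, {"gripper": 1, "translation": [0, 0, -0.1], "dr": [0, 0, 0]}, {"gripper": 1, "translation": [0, 0, -0.2], "dr": [0, 0, 0]}, {"gripper": 1, "translation": [0, 0, -0.25], "dr": [0, 0, 0]}, {"gripper": 1, "translation": [0, 0, -0.1], "dr": [0, 0, 0]}, {"gripper": 1, "translation": [0, 0, 0], "dr": [0, 0, 0]}, {"gripper": 1, "translation": [0, 0, 0], "dr": [0, 0, 0]}]}}

```text
clock: 33.0
eef_pos: [566.7, 13.7, 137.1]
tcp_rot: [3.142, 0.002, 0.068]
contact_force: [1.3, 0.0, -2.6]
opening: 0.532
```

{"fn": "jog_arm", "kwargs": {"deltas": [{"gripper": 1, "translation": [0.01, 0.005, -0.1], "dr": [0, 0, 0]}, {"gripper": 1, "translation": [0, 0, -0.15], "dr": [0, 0, 0]}, {"gripper": 1, "translation": [0, 0, -0.1], "dr": [0, 0, 0]}, {"gripper": 1, "translation": [0, 0, -0.05], "dr": [0, 0, 0]}, {"gripper": 1, "translation": [0, 0, 0], "dr": [0, 0, 0]}, {"gripper": 1, "translation": [0, 0, 0], "dr": [0, 0, 0]}]}}

```text
clock: 33.5
eef_pos: [568.6, 15.0, 97.7]
tcp_rot: [-3.142, 0.0, 0.069]
contact_force: [-0.3, -1.0, -2.6]
opening: 0.529
```

{"fn": "jog_arm", "kwargs": {"deltas": [{"gripper": 1, "translation": [0, 0, -0.01], "dr": [0, 0, 0]}, {"gripper": 1, "translation": [0, 0, -0.01], "dr": [0, 0, 0]}, {"gripper": 1, "translation": [0, 0, 0], "dr": [0, 0, 0]}, {"gripper": 1, "translation": [0, 0, 0], "dr": [0, 0, 0]}]}}

```text
clock: 33.83
eef_pos: [568.7, 15.0, 95.9]
tcp_rot: [3.142, -0.0, 0.069]
contact_force: [0.3, 0.7, -2.3]
opening: 0.524
```

{"fn": "jog_arm", "kwargs": {"deltas": [{"gripper": 1, "translation": [0, -0.01, -0.01], "dr": [0, 0, 0]}, {"gripper": 1, "translation": [0, 0, -0.01], "dr": [0, 0, 0]}, {"gripper": 1, "translation": [0, 0, -0.01], "dr": [0, 0, 0]}, {"gripper": 1, "translation": [0, 0, 0], "dr": [0, 0, 0]}, {"gripper": 1, "translation": [0, 0, 0], "dr": [0, 0, 0]}]}}

```text
clock: 34.25
eef_pos: [568.4, 14.0, 92.5]
tcp_rot: [-3.142, 0.0, 0.069]
contact_force: [-0.1, 0.0, -3.3]
opening: 0.528
```

{"fn": "jog_arm", "kwargs": {"deltas": [{"gripper": 1, "translation": [0, 0, -0.01], "dr": [0, 0, 0]}, {"gripper": 1, "translation": [0, 0, -0.005], "dr": [0, 0, 0]}, {"gripper": 1, "translation": [0, 0, 0], "dr": [0, 0, 0]}, {"gripper": 1, "translation": [0, 0, 0], "dr": [0, 0, 0]}]}}

```text
clock: 34.58
eef_pos: [568.7, 14.0, 91.5]
tcp_rot: [3.142, -0.0, 0.069]
contact_force: [-1.5, -0.2, 5.1]
opening: 0.53
```

Contact. Release, retreat, then move aside for a clear look.

{"fn": "jog_arm", "kwargs": {"deltas": [{"gripper": 0.0, "translation": [0, 0, 0], "dr": [0, 0, 0]}, {"gripper": -0.2, "translation": [0, 0, 0], "dr": [0, 0, 0]}, {"gripper": -0.5, "translation": [0, 0, 0], "dr": [0, 0, 0]}, {"gripper": -1, "translation": [0, 0, 0], "dr": [0, 0, 0]}, {"gripper": -1, "translation": [0, 0, 0], "dr": [0, 0, 0]}, {"gripper": -1, "translation": [0, 0, 0.1], "dr": [0, 0, 0]}, {"gripper": -1, "translation": [0, 0, 0.3], "dr": [0, 0, 0]}, {"gripper": -1, "translation": [0, 0, 0.4], "dr": [0, 0, 0]}, {"gripper": -1, "translation": [0, 0, 0.4], "dr": [0, 0, 0]}, {"gripper": -1, "translation": [-0.1, -0.2, 0.2], "dr": [0, 0, 0]}, {"gripper": -1, "translation": [-0.2, -0.4, 0], "dr": [0, 0, 0]}, {"gripper": -1, "translation": [-0.2, -0.4, 0], "dr": [0, 0, 0]}]}}

```text
clock: 35.58
eef_pos: [522.0, -80.9, 233.8]
tcp_rot: [3.141, -0.005, 0.071]
contact_force: [0.1, -1.3, -1.2]
opening: 1.0
```

{"fn": "jog_arm", "kwargs": {"deltas": [{"gripper": -1, "translation": [-0.2, -0.4, 0], "dr": [0, 0, 0]}, {"gripper": -1, "translation": [-0.2, -0.4, 0], "dr": [0, 0, 0]}, {"gripper": -1, "translation": [-0.2, -0.4, 0], "dr": [0, 0, 0]}, {"gripper": -1, "translation": [-0.2, -0.4, 0], "dr": [0, 0, 0]}, {"gripper": -1, "translation": [-0.2, -0.4, 0], "dr": [0, 0, 0]}, {"gripper": -1, "translation": [-0.2, -0.3, 0], "dr": [0, 0, 0]}, {"gripper": -1, "translation": [0, 0, 0], "dr": [0, 0, 0]}, {"gripper": -1, "translation": [0, 0, 0], "dr": [0, 0, 0]}, {"gripper": -1, "translation": [0, 0, 0], "dr": [0, 0, 0]}]}}

```text
clock: 36.33
eef_pos: [408.1, -296.8, 231.6]
tcp_rot: [-3.142, -0.001, 0.068]
contact_force: [0.6, 0.1, -0.9]
opening: 0.998
```

```bash
python3 - <<'E'
from h import *
t=r.grab_frame("top");s=r.sense();print(s["eef_pos"],s["contact_force"])
cv2.imwrite("pics/top2.png",t)
cv2.imwrite("pics/c2.png",cv2.resize(t[120:320,110:390],None,fx=2.8,fy=2.8,interpolation=cv2.INTER_CUBIC))
cv2.imwrite("pics/c3.png",cv2.resize(t[170:280,245:385],None,fx=5.5,fy=5.5,interpolation=cv2.INTER_CUBIC))
cv2.imwrite("pics/s3.png",r.grab_frame("scene"))
E
```

```text
[ 408.39463331 -296.30711833  231.43025142] [-0.1834337   0.60278186 -0.03835564]
```

View pics/c3.png

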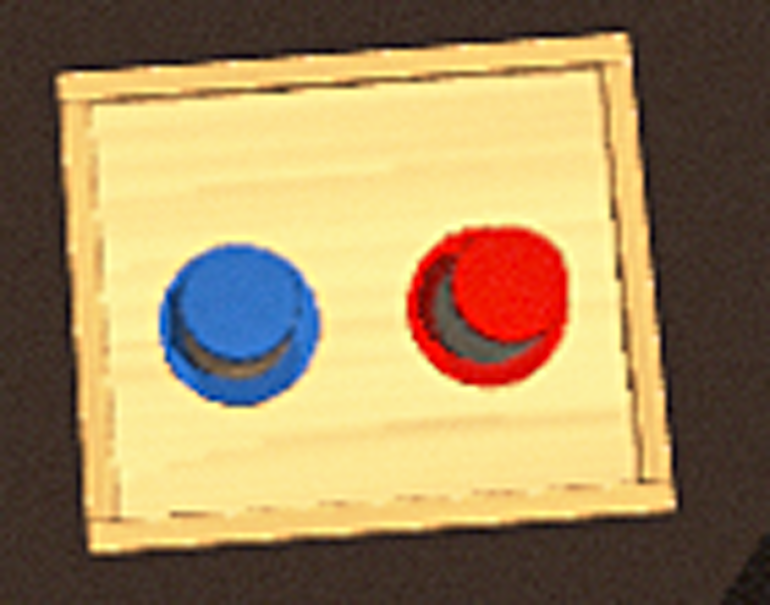

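View pics/s3.png

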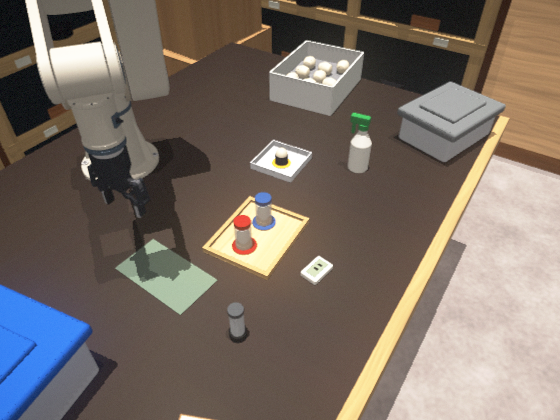

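Both jars stand centred on their own pads: lids at (240,302) and (511,284), nearly identical to the start. The egg is upright in the tub at (281,157), and the bystanders are unmoved. Handing in.

```bash
python3 -c "
from rig import r
print(r.sign_off(), r.sense()['clock'])"
```

```text
the job is handed in; nothing more can be done
the job is handed in; nothing more can be done
```

The job is done and handed in, at about 36 s on the robot's clock. I stood both jars on the mat, set the egg upright on the yellow spot in the tub, then put the red and blue jars back on their own pads. Each set-down was lowered slowly until light contact (about 5–11 N) before release.

The last pictures show:
- **Jars:** both upright on their own pads. The wrist view taken after the red jar's placing put it about 2 mm from the middle of its pad. The blue jar's lid appears within about 1 pixel (2 mm) of where it started.
- **Egg:** upright and within about 2 mm of the middle of the spot.
- **Bystanders:** the spray bottle, hygrometer and lamp look unmoved.
- **Gripper:** empty and clear of everything.

The top and wrist cameras disagreed by 1.5–2.5 mm in y on the pad centres, so I aimed between them, for the red jar also allowing for its slight offset in the grip. No check failed.

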